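# Hold a glass cell in the light path of a translucency bench

### The arm

A 6-joint arm with a two-finger parallel gripper is mounted at the origin on a cart in front of the work surface, level with it; the furniture and walls round the work are solid. World frame = base frame: x ahead of the robot, y to its left, z up, the work surface at z = 0. Lengths are in m, angles in rad, forces in N, time in s.
With the tool pointing down it reaches from about 0.35 to 0.775 m from the base axis. Payload 7.3 kg.
Tool frame: the origin (TCP) lies at the centre of the arm's flange, where the gripper is bolted on; the fingertips stand 178 mm ahead of it and the grasp point (between the pads) lies 159 mm ahead of it (tip_extent is the distance from the TCP to the fingertips, in m); z points along the fingers, y is the line along which they close (so a half turn about z gives the same grasp; the last joint's range is limited). The gripper opens to 92 mm and grips with 3 to 60 N. Pads are 19 mm wide; open, the fingers measure 130 mm over their backs; the gripper's body (75 mm by 190 mm) begins 47 mm behind the grasp point.
Start: joints at [1.124, 0.342, 1.524, -0, 1.275, -0.146], TCP at [0.156, 0.501, 0.405] pointing down, gripper open.
Joint ranges: [-2.53, 2.53], [-0.77, 2.02], [0.04, 2.7], [-1, 4.14], [0.28, 2.66], [-3.11, 3.11]. Speed limits (rad/s): [2.57, 2.57, 3.14, 3.14, 3.14, 3.14].

### API

Orientations are given as [roll, pitch, yaw] about the fixed x, y, z axes, in that order (R = Rz(yaw) Ry(pitch) Rx(roll)).
In Python, from cell import * gives the robot as it stands.
- The arm moves only by the tool arm_command, never from a script. Its arguments are lists of equal length, an entry for each row: "xyz": the shift along the world's x, y, z in mm, a list of three; "spin": the turn about the world's z in degrees. In form: {"xyz": [[tx, ty, tz], ...], "spin": [spin, ...]}. A call has 1 to 20 rows; each row shifts and turns the commanded pose from where the row before left it; what a row does not reach is not made up. A row lasts 1/10 s, in which the tool goes at most 50 mm and 8.59 degrees, less where a joint would pass 70% of its speed; a pose out of reach is approached as far as the arm can. A call with a gripper value outside its range is refused whole. "jaw" is the opening, from -1 (shut) to 1 (fully open), set as the call begins (left out, the last holds). The fingers move at their own pace and stop on an object; "squeeze" is the grip in N (left out, the last holds). Time passes only in rows, so rows that do not move let the fingers close. It gives the time, the measured TCP pose, the force, the opening and the grip force at its end, in the units of the state.
- observe(): the state, without advancing time (a new reading comes with each control period).
- read_camera(name): name is "scene" or "top"; returns a dict with "img" (384x512x3 uint8, red, green, blue), "depth" (384x512 float32, m along the optical axis (not along the pixel's ray), 0 where there is no reading), "fx", "fy", "cx", "cy" (pixels), "dist_coeffs" ([k1, k2, p1, p2, k3] as OpenCV has them; the pictures are not rectified), "world_from_camera" (4x4, takes a point from camera to world coordinates). Camera axes: x right, y up, looking along -z (the intrinsics and any distortion apply to the point x, -y, -z); pixel columns grow to the right and rows downward; lengths in m; the calibration is good to about 2 mm. A picture is of the moment at which its call begins.
- hand_in(): hands the job in; it is judged then, once.
The state is a dict: "time": time; "qpos": joint angles; "qvel": joint speeds; "joint_efforts": joint torques, N m; "tool_pos": TCP position; "tool_rot": TCP orientation; "contact_force": force on the tool from outside, world axes, zero at the start; "torque": the same for the moment, N m; "opening": finger opening in m; "grip_force": force on a finger pad.
Only numpy, scipy, OpenCV 4.12 (cv2) and the standard library are available. Lean on these libraries where they do the work, as an engineer would, in place of code of your own. Each camera call takes 0.05 s, during which the arm holds its last target. There are 200 camera calls.

### The job

Squeeze the sprung sensor clip open, take it off its parking stand and let it snap shut over the middle of the tab on top of the light bench's screen, pushed down until its pivot is close above the tab's edge, upright and with its round sensor facing the lamp. Then lift the tall glass cell out of its rack gripping it only by its two frosted faces, fingers never touching the clear windows, and hold it upright and still in the light path: about midway along the bench between lamp and screen, centred on the line from lamp to sensor, clear windows squarely facing lamp and sensor. Finish while still holding the cell there, the cell touching nothing but the fingers and the clip let go on its tab; leave the short blank and the other things where they are.

Things in the scene. Friction and masses are not known exactly. Their poses are not given: they have to be found in the camera images.
- bench: Light bench, fixed; base plate 80 (x) x 245 (y) x 12 mm. Origin on the table under the middle of the light path; +y runs along it from lamp to screen. Lamp: 52 mm grey housing at y -142 to -92 mm, 121 mm high, round lens at y = -85 mm. Screen: upright plate at y = +85 mm, 64 wide (x), 4 thick (y), 76 mm high, with a tab 24 wide (x) and 4 mm thick (y) rising from its middle to 105 mm.
- tab_top (a point): Middle of the upper edge of the screen's tab, 105 mm above the table (axes as bench). The clip belongs here; pushed fully down its pivot pin rests on this edge, so clip_pivot is then 3.5 mm above this point (up to 15 mm is accepted: it may ride up some mm as it is let go).
- beam_mid (a point): Middle of the light path, 94.5 mm above the table, on the axis of the lamp (axes as bench, beam along y). The centre of the cell belongs here.
- stand: Parking stand, fixed: dark base 50 x 50 x 14 mm with an aluminium tab 24 mm wide (x), 4 mm thick (y), top edge 50 mm above the table. Origin on the table under its middle. The clip starts astride this tab.
- clip: Black sprung clip like a clothes peg, 110 g, jaws (16 mm wide) down, two ribbed finger paddles up; this body is the lever with the round sensor, 14 mm across, on its jaw. Origin between the jaw tips, 28 mm below the pivot pin; z up, x along the pin, +y the way the sensor faces. Squeeze the paddles along y (see clip_pivot); opened fully, this body tips 0.215 rad about the pin.
- clip_pivot (a point): Centre of the clip's pivot pin (7 mm thick, 24 mm long). The paddles, 20 mm wide (x), reach from 5 to 44 mm above it; at rest their outsides are about 27 mm apart at the bottom and 42 mm at the top; squeezed to the stop (about 12 N) they are parallel, 24 mm apart, and each jaw has swung out about 6 mm. Let go, the jaws grip the 4 mm tab with about 10 N.
- sensor (a point): Centre of the face of the round sensor on the clip, 17 mm to +y of the clip's middle plane and 20 mm below the pivot.
- clip_lever (a joint): Opening of the clip, rad: 0 with the jaws shut on a 4 mm tab, -0.12 shut on nothing, 0.43 squeezed fully open.
- rack: White cell rack, fixed, 50 (x) x 104 (y) x 22 mm, origin on the table under its middle, with two wells at y = -26 and +26 mm, 14 mm deep, each 3 mm wider than what stands in it.
- cell: Tall glass cell, 24 (x) x 14 (y) x 55 mm, 50 g, standing in one of the wells, 41 mm of it above the rack. Origin in the middle of its underside. Its two narrow faces at x = +-12 mm are frosted (white, striped): grip here, closing along x. The broad faces at +-y are the clear windows: the fingers must not touch them.
- cell_windows: The clear glass of the cell (16 x 12 x 46 mm, set 1 mm behind the frame); origin in the centre of the cell, 27.5 mm above its underside; axes as cell.
- blank: Short opaque white blank, 24 x 14 x 34 mm, in the other well: leave it.
- mixing_cup: Small mixing cup, 44 mm across, 38 mm high, origin at its base: leave it.
- tape_roll: Roll of masking tape, 67 mm across, 24 mm high: leave it.
- caliper: Flat caliper, 43 x 120 x 6 mm: leave it.
- jaw_model_c: White plaster jaw model, 50 x 64 x 27 mm: leave it.

How it is judged:
By the outcome, as a careful person would: the job done as asked, in the order asked, and still so for the second after the job is handed in, while the arm keeps its last pose, push and grip.
It also fails if it takes over 51 s, if anything falls off the work surface, if the arm or the gripper's body presses on something with over 40 N, if the wrist force passes 120 N, or if a joint passes its speed limit or range.

## Working session

There is one attempt and no reset: what is moved stays moved. The work goes in short steps, Python scripts to look and compute and a tool call to move; the robot and the scene stay as the last step left them, time stands still between calls to the robot, and variables do not carry over. Pictures are saved under pics/ and viewed, at most 10 in all, crops included, and the job is handed in when it is done.

Besides the shell and the picture viewer there is one more tool, called after "Request:" as name([rows], argument=value, ...), one row to a line, values as JSON. arm_command: Moves the arm, as the interface text tells. Its arguments: {"type":"object","properties":{"xyz":{"type":"array","items":{"type":"array","items":{"type":"number"}}},"spin":{"type":"array","items":{"type":"number"}},"jaw":{"type":"number"},"squeeze":{"type":"number"}},"required":["xyz","spin"]}

```bash
mkdir -p pics
cat > h.py <<'E'
import numpy as np, cv2
from cell import *
def cloud(c):
    h,w=c['depth'].shape
    u,v=np.meshgrid(np.arange(w),np.arange(h))
    K=np.array([[c['fx'],0,c['cx']],[0,c['fy'],c['cy']],[0,0,1]])
    p=cv2.undistortPoints(np.stack([u,v],-1).reshape(-1,1,2).astype(np.float64),K,np.array(c['dist_coeffs'],float)).reshape(h,w,2)
    d=c['depth']; P=np.stack([p[...,0]*d,-p[...,1]*d,-d],-1)
    T=np.array(c['world_from_camera']); W=P@T[:3,:3].T+T[:3,3]
    W[d==0]=np.nan
    return W
def save(n,img): cv2.imwrite(n,cv2.cvtColor(img,cv2.COLOR_RGB2BGR))
E
python3 - <<'E'
from h import *
for n in('scene','top'):
    c=read_camera(n); save(f'pics/{n}0.png',c['img']); np.save(f'{n}.npy',c,allow_pickle=True)
    print(n,np.round(c['world_from_camera'],3),c['fx'],c['dist_coeffs'],(c['depth']>0).mean())
print(observe())
E
```

```text
scene [[ 0.542  0.493 -0.68  -0.17 ]
 [-0.84   0.341 -0.422 -0.312]
 [ 0.024  0.8    0.599  0.738]
 [ 0.     0.     0.     1.   ]] 443.5535570354354 [0.04741524 0.         0.         0.         0.        ] 0.9959716796875
top [[ 0.146  0.967 -0.206  0.322]
 [-0.989  0.143 -0.029  0.135]
 [ 0.002  0.208  0.978  1.209]
 [ 0.     0.     0.     1.   ]] 475.89590364423117 [-0.2053866  0.         0.         0.         0.       ] 0.9958648681640625
{'time': 0.1, 'qpos': array([ 1.12400515e+00,  3.42637017e-01,  1.52493173e+00, -3.25448058e-06,
        1.27538826e+00, -1.46008933e-01]), 'qvel': array([ 7.86002454e-04, -9.07929169e-04, -3.66355069e-03,  1.17890081e-03,
        2.74059160e-05,  4.86284376e-04]), 'joint_efforts': array([ 7.10300592e-04, -4.32012892e+01, -2.44696838e+01,  7.19089690e-02,
        5.26333472e-02, -3.37137294e-05]), 'tool_pos': array([0.15546971, 0.50132182, 0.40411904]), 'tool_rot': array([-3.14024236e+00, -1.95421547e-04,  2.84081123e+00]), 'contact_force': array([ 0.13299697, -0.24875198, -0.05675153]), 'torque': array([-0.02032991,  0.03394595,  0.06233104]), 'grip_force': 0.0, 'opening': 0.09197928847608791}
```

View pics/scene0.png

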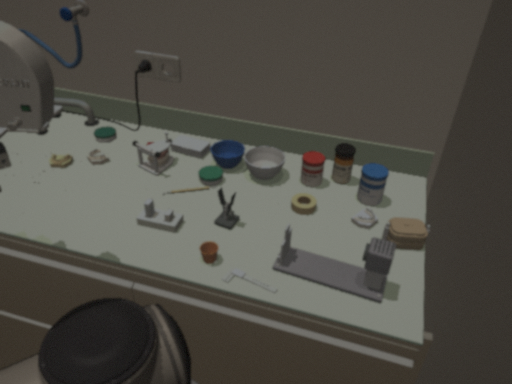

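View pics/top0.png

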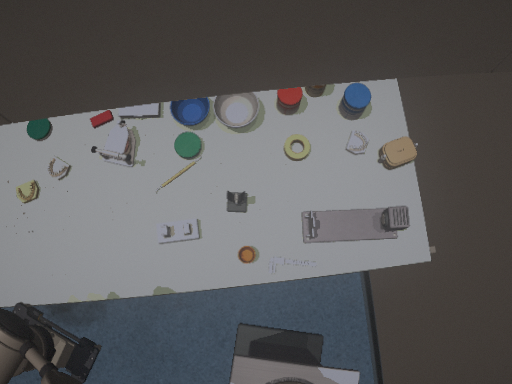

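The scene view shows the rack at (160,218), the clip on its stand at (228,212), and the bench at (330,270) with its screen at (288,245) and lamp at (378,262). In the top view they are at (179,231), (237,200) and (350,225). The screen is at (312,225) and the lamp at (396,218).

```bash
cat > m.py <<'E'
from h import *
import sys
S=[np.load(f'{n}.npy',allow_pickle=True).item() for n in('scene','top')]
W=[cloud(c) for c in S]
big=[]
for c,(x,y,w,h) in zip(S,[(130,180,260,120),(150,180,270,90)]):
    im=c['img'][y:y+h,x:x+w]; im=np.clip(im.astype(float)*1.6,0,255).astype(np.uint8)
    im=cv2.resize(im,None,fx=780/w,fy=780/w,interpolation=cv2.INTER_CUBIC)[:298]; big.append(im[:, :780])
save('pics/crop.png',np.vstack(big))
def rep(nm,k,box,bands):
    x,y,w,h=box; P=W[k][y:y+h,x:x+w].reshape(-1,3)
    for lo,hi in bands:
        Q=P[(P[:,2]>lo)&(P[:,2]<hi)]
        if len(Q)<4: print(nm,k,lo,hi,len(Q)); continue
        r=cv2.minAreaRect((Q[:,:2]*1000).astype(np.float32))
        print(nm,k,lo,hi,len(Q),'z',np.round(np.median(Q[:,2])*1000,1),'rect',np.round(r[0],1),np.round(r[1],1),round(r[2],1),'mean',np.round(Q.mean(0)*1000,1))
for k,b in((1,(300,200,112,45)),(0,(270,220,130,78))):
    rep('bench',k,b,[(.006,.018),(.06,.083),(.085,.11),(.112,.13)])
for k,b in((1,(222,185,30,30)),(0,(212,185,32,45))):
    rep('stand',k,b,[(-.01,.006),(.008,.02),(.03,.048),(.06,.08),(.08,.12)])
for k,b in((1,(152,215,52,32)),(0,(134,193,54,40))):
    rep('rack',k,b,[(-.01,.006),(.014,.028),(.034,.05),(.055,.075)])
P=W[1][20:360].reshape(-1,3);print('table z',np.nanmedian(P[np.abs(P[:,2])<.02][:,2]))
P=W[0].reshape(-1,3);print('table z',np.nanmedian(P[np.abs(P[:,2])<.02][:,2]))
E
python3 m.py
```

```text
bench 1 0.006 0.018 2397 z 11.9 rect [ 524.4 -106. ] [110.5 288.6] 6.5 mean [510.2 -76.5  11.8]
bench 1 0.06 0.083 71 z 74.9 rect [517.8 -87.5] [ 64.3 221.7] 12.4 mean [497.6 -12.7  73.2]
bench 1 0.085 0.11 140 z 102.4 rect [519.4 -90.3] [ 48.7 226.5] 6.7 mean [ 515.1 -120.7  100.3]
bench 1 0.112 0.13 454 z 120.7 rect [ 531.1 -177.6] [50.1 58.9] 11.3 mean [ 530.5 -178.9  120.5]
bench 0 0.006 0.018 2709 z 12.0 rect [604.6 -74.4] [269.7 254.4] 10.2 mean [517.5 -86.8  11.9]
bench 0 0.06 0.083 195 z 75.2 rect [490.3 -91.4] [232.3  60.3] 88.8 mean [ 500.  -103.8   73.8]
bench 0 0.085 0.11 321 z 98.9 rect [512.1 -93.1] [ 38.8 228. ] 6.0 mean [ 505.4 -154.7   98.3]
bench 0 0.112 0.13 497 z 120.5 rect [ 528.  -176.6] [54.  56.4] 11.4 mean [ 525.3 -179.7  119.9]
stand 1 -0.01 0.006 516 z -0.3 rect [539.5 211.1] [78.3 75.6] 8.5 mean [ 5.430e+02  2.104e+02 -3.000e-01]
stand 1 0.008 0.02 221 z 13.3 rect [531.6 209.4] [50.1 48.7] 6.6 mean [523.6 207.8  13.3]
stand 1 0.03 0.048 13 z 36.4 rect [524.2 205.8] [ 9.2 24.7] 8.2 mean [525.7 204.9  37.9]
stand 1 0.06 0.08 42 z 67.1 rect [532.3 209.5] [19.
[... 698 characters left out ...]
28 664 z 21.2 rect [433.7 346. ] [ 51.  106.6] 16.3 mean [434.  343.   21.2]
rack 1 0.034 0.05 71 z 41.2 rect [434.3 343.2] [24.5 62.1] 16.6 mean [438.5 327.9  41. ]
rack 1 0.055 0.075 57 z 62.1 rect [425.5 371.2] [22.4 15.4] 12.4 mean [425.8 370.9  62. ]
rack 0 -0.01 0.006 1301 z -0.5 rect [466.5 381.2] [183.8 144.6] 39.9 mean [ 4.753e+02  3.811e+02 -4.000e-01]
rack 0 0.014 0.028 529 z 21.1 rect [432.5 347. ] [ 56.6 108.9] 17.1 mean [428.6 339.9  20.9]
rack 0 0.034 0.05 106 z 40.8 rect [432.2 345.7] [25.7 69.1] 18.4 mean [431.  342.5  41.1]
rack 0 0.055 0.075 55 z 61.5 rect [425.4 371.9] [25.7 14.9] 13.8 mean [423.8 370.4  60.7]
table z -0.00017043052784915247
table z -0.0002285334072951728
```

View pics/crop.png

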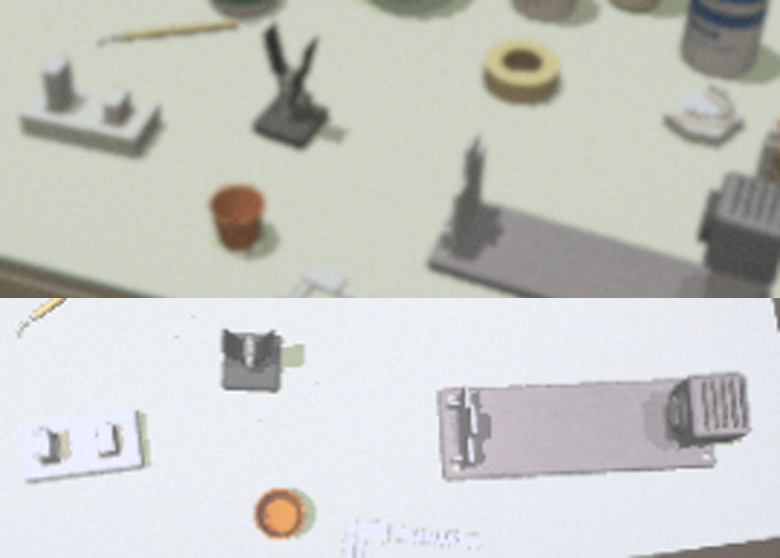

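The crops show the cell as the taller block on the left of the rack and the clip with its paddles spread in a V. The bench runs along roughly ±y, with its tab at crop (475,150). Next I'll fit the axes more tightly and find out which side the sensor is on.

```bash
cat > m2.py <<'E'
from m import *
print('-----')
def Rm(a): a=np.radians(a); return np.array([[np.cos(a),-np.sin(a)],[np.sin(a),np.cos(a)]])
# clip points in stand frame
for k,b in((1,(222,185,30,30)),(0,(212,185,32,45))):
    x,y,w,h=b; P=W[k][y:y+h,x:x+w].reshape(-1,3)*1000; C=S[k]['img'][y:y+h,x:x+w].reshape(-1,3)
    q=(P[:,:2]-[531,209])@Rm(6.5)
    m=(P[:,2]>20)&(np.abs(q).max(1)<30)
    for lo in range(22,102,8):
        s=m&(P[:,2]>=lo)&(P[:,2]<lo+8)
        if s.sum()>2: print(k,lo,s.sum(),'x',q[s,0].min().round(1),q[s,0].max().round(1),'y',np.percentile(q[s,1],[0,10,50,90,100]).round(1),'rgb',C[s].mean(0).round())
# bench
for k,b in((1,(300,200,112,45)),(0,(270,220,130,78))):
    x,y,w,h=b; P=W[k][y:y+h,x:x+w].reshape(-1,3)*1000
    for lo,hi,ylo,yhi in((60,80,-20,60),(92,109,-20,60),(99,109,-20,60),(115,125,-230,-120)):
        Q=P[(P[:,2]>lo)&(P[:,2]<hi)&(P[:,1]>ylo)&(P[:,1]<yhi)]
        r=cv2.minAreaRect(Q[:,:2].astype(np.float32)); print('bench',k,lo,len(Q),np.round(r[0],1),np.round(r[1],1),round(r[2],1),Q.mean(0).round(1))
    Q=P[(P[:,2]>9)&(P[:,2]<15)&(P[:,0]>455)]
    Im=np.zeros((400,400),np.uint8); ij=((Q[:,:2]-[400,-260])).astype(int); 
    for i,j in ij:
        if 0<=i<400 and 0<=j<400: Im[j,i]=255
    Im=cv2.morphologyEx(Im,cv2.MORPH_CLOSE,np.ones((9,9))); Im=cv2.morphologyEx(Im,cv2.MORPH_OPEN,np.ones((15,15)))
    cs=max(cv2.findContours(Im,0,1)[0],key=cv2.contourArea); r=cv2.minAreaRect(cs); print('plate',np.array(r[0])+[400,-260],r[1],r[2])
im=S[0]['img'][180:235,205:255]; save('pics/clip.png',cv2.resize(np.clip(im*1.8,0,255).astype(np.uint8),None,fx=10,fy=10,interpolation=cv2.INTER_CUBIC))
E
python3 m2.py | sed -n '/-----/,$p'
```

```text
-----
1 30 8 x -11.8 -2.1 y [-14.7 -14.7  -3.4   1.8   5.4] rgb [77. 77. 77.]
1 38 4 x -11.7 -4.5 y [-7.4 -5.2  1.   7.7 10. ] rgb [72. 73. 73.]
1 46 14 x -10.7 9.3 y [-7.7 -4.3  1.1  5.1  7.1] rgb [91. 90. 90.]
1 54 54 x -9.3 14.2 y [-10.3  -7.7   0.    9.6  12.4] rgb [88. 87. 87.]
1 62 16 x -7.4 7.2 y [-13.  -11.6   9.1  14.   14.1] rgb [60. 60. 62.]
1 70 14 x -7.6 11.3 y [-13.2 -13.2   0.6  15.9  16.4] rgb [60. 61. 62.]
1 78 11 x -7.6 10.5 y [-15.9 -15.7  15.7  16.2  17.8] rgb [60. 60. 61.]
1 86 27 x -7.6 11.2 y [-20.4 -18.5  17.8  21.1  22.3] rgb [74. 75. 76.]
1 94 8 x -3.0 11.2 y [-18.4 -18.2 -18.   20.1  20.4] rgb [78. 78. 80.]
0 22 12 x -14.1 -1.3 y [-15.8  -7.2  -1.2   1.    2.2] rgb [56. 57. 54.]
0 30 28 x -13.7 9.7 y [-17.4 -16.7  -9.7  -1.3   2. ] rgb [62. 63. 59.]
0 38 30 x -13.6 7.4 y [-16.  -12.6  -7.4   6.9   7.5] rgb [63. 63. 59.]
0 46 18 x -14.2 6.6 y [-9.  -8.5 -2.5  6.5  7.8] rgb [61. 61. 58.]
0 54 55 x -11.3 11.2 y [-13.9 -12.2   0.9  11.2  15.4] rgb [67. 67. 63.]
0 62 21 x -9.6 11.4 y [-15.6 -15.   11.8  14.3  15.7] rgb [54. 56. 52.]
0 70 25 x -9.3 9.9 y [-18.  -
[... 275 characters left out ...]
.7  17.7] [64.3  5. ] 10.9 [493.3  18.5  71.7]
bench 1 92 27 [493.9  17.9] [23.2  4.2] 10.2 [494.3  18.3 102. ]
bench 1 99 21 [494.7  17.6] [22.1  4.1] 14.1 [494.8  18.  103.8]
bench 1 115 399 [ 532.1 -178.4] [50.3 55.7] 8.7 [ 530.9 -179.7  120.6]
plate [515.3266983  -97.72251892] (80.02182006835938, 216.19784545898438) 10.738897323608398
bench 0 60 73 [492.5  17.2] [61.6  4.8] 10.6 [488.8  15.5  70.3]
bench 0 92 34 [492.6  17.1] [23.5  4. ] 10.9 [491.   16.4 100.5]
bench 0 99 21 [492.6  17.1] [23.5  4. ] 10.9 [492.3  16.9 103.8]
bench 0 115 445 [ 528.7 -179.8] [54.  49.2] 11.4 [ 526.5 -180.4  120.6]
plate [513.41638947 -92.57626343] (82.68889617919922, 226.40176391601562) 10.366321563720703
```

View pics/clip.png

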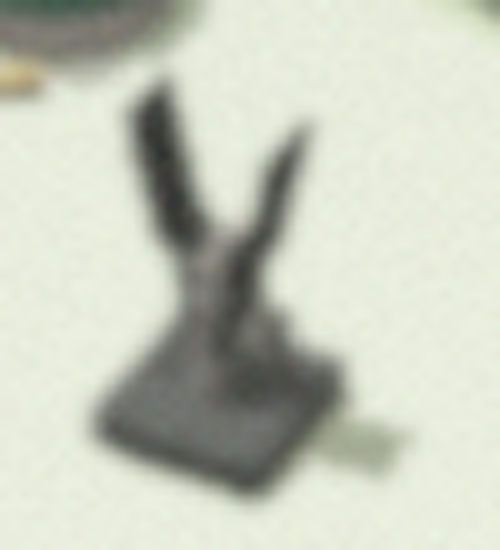

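The sensor disc is on the clip's right, world −y, side at crop (265,325). That already points toward the lamp, so no flip is needed. Now I'll move over the clip.

Request:
arm_command([
  [25,-19.5,0],
  [25,-19.5,0],
  [25,-19.5,0],
  [25,-19.5,0],
  [25,-19.5,0],
  [25,-19.5,0],
  [25,-19.5,0],
  [25,-19.5,0],
  [25,-19.5,0],
  [25,-19.5,0],
  [25,-19.5,0],
  [25,-19.5,0],
  [25,-19.5,0],
  [25,-19.5,0],
  [26,-19,0],
  [0,0,0],
  [0,0,0],
  [0,0,0],
], spin=[1.6,1.6,1.6,1.6,1.6,1.6,1.6,1.6,1.6,1.6,1.6,1.6,1.6,1.6,1.4,0,0,0], jaw=1)

```text
time: 1.9
tool_pos: [0.5309, 0.2099, 0.4045]
tool_rot: [3.141, -0.001, -3.027]
contact_force: [0.1, -0.2, 0.0]
opening: 0.0921
grip_force: 0.0
```

Request:
arm_command([
  [0,0,-20],
  [0,0,-20],
  [0,0,-20],
  [0,0,-20],
  [0,0,-20],
  [0,0,-20],
  [0,0,-15],
  [0,0,-15],
  [0,0,-9],
  [0,0,-5],
  [0,0,0],
  [0,0,0],
  [0,0,0],
], spin=[0,0,0,0,0,0,0,0,0,0,0,0,0])

```text
time: 3.2
tool_pos: [0.5317, 0.2095, 0.2415]
tool_rot: [3.141, 0.001, -3.027]
contact_force: [-0.2, -0.0, -0.5]
opening: 0.092
grip_force: 0.0
```

Request:
arm_command([
  [0,0,0],
  [0,0,0],
  [0,0,0],
  [0,0,0],
  [0,0,0],
  [0,0,0],
  [0,0,0],
  [0,0,0],
  [0,0,0],
  [0,0,0],
  [0,0,0],
  [0,0,0],
  [0,0,0],
  [0,0,0],
  [0,0,0],
], spin=[0,0,0,0,0,0,0,0,0,0,0,0,0,0,0], jaw=-1, squeeze=28)

```text
time: 4.7
tool_pos: [0.5323, 0.2097, 0.2429]
tool_rot: [3.141, 0.005, -3.027]
contact_force: [-1.2, 0.1, 12.5]
opening: 0.0236
grip_force: 28.0
```

Opening is 23.6 mm, so the clip is squeezed fully open. Lift slowly, then look.

Request:
arm_command([
  [0,0,4],
  [0,0,6],
  [0,0,10],
  [0,0,10],
  [0,0,10],
  [0,0,15],
  [0,0,15],
  [0,0,15],
  [0,0,15],
  [0,0,10],
  [0,0,0],
  [0,0,0],
], spin=[0,0,0,0,0,0,0,0,0,0,0,0])

```text
time: 5.9
tool_pos: [0.5314, 0.2094, 0.3506]
tool_rot: [3.142, -0.0, -3.027]
contact_force: [0.0, -0.3, -2.0]
opening: 0.0236
grip_force: 28.0
```

Run:
```python
from h import *
o=observe();t=o['tool_pos'];print(t,o['opening'],o['grip_force'],o['contact_force'])
im=[]
for n in('scene','top'):
    c=read_camera(n);W=cloud(c)*1000
    q=W[...,:2]-t[:2]*1000; a=np.radians(6.5);R=np.array([[np.cos(a),-np.sin(a)],[np.sin(a),np.cos(a)]]);q=q@R
    m=(np.abs(q[...,0])<30)&(np.abs(q[...,1])<40)&(W[...,2]>58)
    v,u=np.where(m);print(n,u.min(),u.max(),v.min(),v.max())
    for lo in range(80,200,8):
        s=m&(W[...,2]>=lo)&(W[...,2]<lo+8)
        if s.sum()>2 and n=='scene': print(lo,s.sum(),'x',q[s][:,0].min().round(1),q[s][:,0].max().round(1),'y',np.percentile(q[s][:,1],[0,10,50,90,100]).round(1))
    if n=='scene':
        vv=max(0,v.min()-5);cr=c['img'][vv:vv+130,170:300]; save('pics/lift.png',cv2.resize(np.clip(cr*1.8,0,255).astype(np.uint8),None,fx=4.5,fy=4.5,interpolation=cv2.INTER_CUBIC));print(vv)
```

```text
[0.53135929 0.20941313 0.35057883] 0.02362055333533663 27.994316518306732 [ 0.02185267 -0.34464002 -1.99108894]
scene 200 246 0 181
128 5 x -7.8 -0.2 y [-9.8 -2.6  9.2 11.4 12.3]
136 27 x -9.0 8.4 y [-22.3 -21.5 -10.8   7.9  11.4]
144 41 x -11.7 4.6 y [-22.5 -20.2 -12.5   8.2  10.3]
152 24 x -10.3 7.1 y [-12.3 -11.5 -10.    7.7   9.1]
160 41 x -11.7 6.4 y [-13.3  -9.5   0.    7.   10.6]
168 24 x -11.1 9.3 y [-19.3 -13.5   9.   11.8  18.2]
176 40 x -13.6 9.3 y [-23.  -18.    8.7  19.4  23.8]
184 65 x -13.2 8.9 y [-28.8 -28.2   7.6  20.5  29.3]
192 67 x -14.1 10.7 y [-30.6 -29.4   7.6  22.6  26.5]
0
top 161 251 0 195
```

View pics/lift.png

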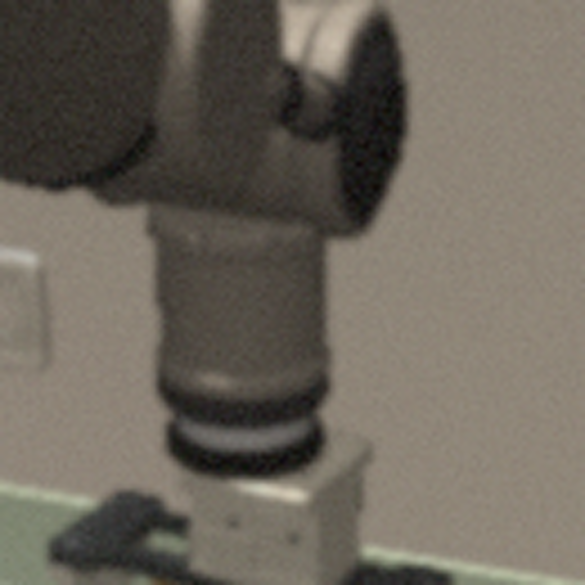

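The crop missed the clip and shows only the arm wrist. The depth data puts the clip's jaws and sensor as expected: pivot about z 161, sensor on −y. Next, carry it over the tab.

Request:
arm_command([
  [-2,-12,0],
  [-3,-15,0],
  [-3,-15,0],
  [-3,-15,0],
  [-3,-15,0],
  [-3,-15,0],
  [-3,-15,0],
  [-3,-15,0],
  [-3,-15,0],
  [-3,-15,0],
  [-3,-15,0],
  [-3,-15,0],
  [-2,-9,0],
  [-1,-6,0],
  [0,0,0],
  [0,0,0],
  [0,0,0],
], spin=[0.3,0.3,0.3,0.3,0.3,0.3,0.3,0.3,0.3,0.3,0.3,0.3,0.3,0.2,0,0,0])

```text
time: 7.7
tool_pos: [0.4936, 0.0179, 0.3507]
tool_rot: [3.141, 0.0, -2.955]
contact_force: [-0.5, -0.1, -0.9]
opening: 0.0237
grip_force: 28.0
```

Run:
```python
from h import *
o=observe();t=o['tool_pos'];print(t,o['tool_rot'])
im=[]
for n in('scene','top'):
    c=read_camera(n);W=cloud(c)*1000
    q=W[...,:2]-t[:2]*1000; a=np.radians(10.6);R=np.array([[np.cos(a),-np.sin(a)],[np.sin(a),np.cos(a)]]);q=q@R
    m=(np.abs(q[...,0])<34)&(np.abs(q[...,1])<40)&(W[...,2]>60)
    for lo in list(range(60,110,8))+list(range(128,170,8)):
        s=m&(W[...,2]>=lo)&(W[...,2]<lo+8)
        if s.sum()>2: print(n,lo,s.sum(),'x',q[s][:,0].min().round(1),q[s][:,0].max().round(1),'y',np.percentile(q[s][:,1],[0,10,50,90,100]).round(1))
    if n=='scene':
        v,u=np.where(m&(W[...,2]<160)); print(u.min(),u.max(),v.min(),v.max())
        v0,u0=max(0,v.min()-15),max(0,u.min()-20);cr=c['img'][v0:v0+110,u0:u0+110]; save('pics/over.png',cv2.resize(np.clip(cr*1.8,0,255).astype(np.uint8),None,fx=5.4,fy=5.4,interpolation=cv2.INTER_CUBIC))
```

```text
[0.49358592 0.01786555 0.3506934 ] [ 3.14136496e+00  1.78887900e-05 -2.95486136e+00]
scene 60 24 x -31.5 30.4 y [-3.  -2.6 -2.1  0.3  1.7]
scene 68 31 x -31.4 29.3 y [-2.6 -2.4 -1.8  0.7  1.8]
scene 76 23 x -32.0 29.3 y [-2.9 -2.6 -1.5  0.5  1.2]
scene 84 12 x -12.2 10.9 y [-2.4 -2.3 -2.1 -0.3  0.5]
scene 92 13 x -11.8 8.7 y [-2.9 -2.5 -1.6  0.6  0.9]
scene 100 19 x -12.2 10.8 y [-2.4 -1.8 -0.9  0.9  1.6]
scene 136 25 x -9.3 5.8 y [-22.5 -20.4  -9.5   9.   11.5]
scene 144 46 x -11.1 5.1 y [-21.7 -20.2 -13.3   9.2  10.4]
scene 152 27 x -11.8 9.2 y [-18.4 -11.3  -7.    7.8  10.1]
scene 160 56 x -13.2 11.2 y [-11.4  -7.    0.    8.   11.3]
scene 168 22 x -13.0 3.3 y [-16.6 -13.8   8.5  12.5  14.6]
281 298 204 249
top 60 6 x -31.4 -17.0 y [0.  0.8 1.8 1.9 1.9]
top 68 10 x -30.3 -17.6 y [-2.3 -1.9 -0.5  0.9  1.1]
```

View pics/over.png

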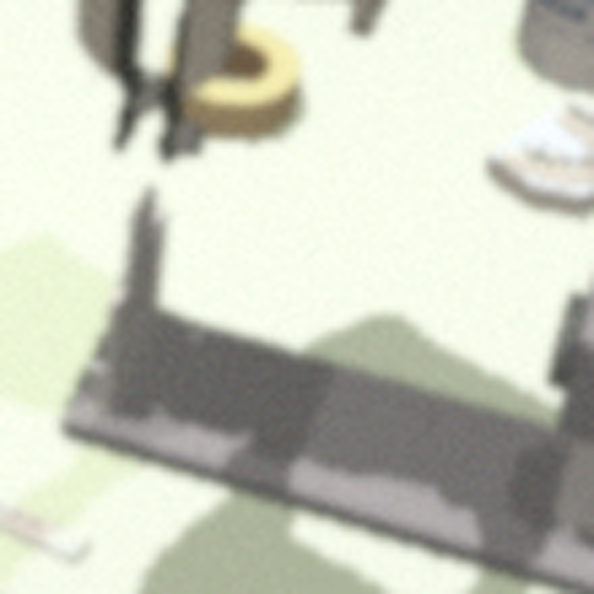

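The open jaws, at crop (120,145) and (175,150), straddle the tab top at (150,195), with the sensor to the lamp side. Tab and tool centres agree to within about 1 mm, so I'll lower it.

Request:
arm_command([
  [-1,0,-8],
  [0,0,-8],
  [0,0,-8],
  [0,0,-6],
  [0,0,-6],
  [0,0,-5],
  [0,0,-4],
  [0,0,-3],
  [0,0,0],
  [0,0,0],
], spin=[0,0,0,0,0,0,0,0,0,0])

```text
time: 8.8
tool_pos: [0.4926, 0.0174, 0.3029]
tool_rot: [3.142, 0.0, -2.956]
contact_force: [0.2, 0.3, -1.0]
opening: 0.0235
grip_force: 28.0
```

Request:
arm_command([
  [0,0,-1],
  [0,0,-1],
  [0,0,-1],
  [0,0,-1],
  [0,0,0],
  [0,0,0],
], spin=[0,0,0,0,0,0])

```text
time: 9.4
tool_pos: [0.4925, 0.0174, 0.2987]
tool_rot: [3.141, 0.0, -2.955]
contact_force: [0.9, -0.0, -0.5]
opening: 0.0235
grip_force: 28.0
```

Request:
arm_command([
  [0,0,-1],
  [0,0,-1],
  [0,0,-0.5],
  [0,0,0],
  [0,0,0],
], spin=[0,0,0,0,0])

```text
time: 9.9
tool_pos: [0.4925, 0.0175, 0.2979]
tool_rot: [-3.141, 0.001, -2.955]
contact_force: [-4.3, -0.5, 13.7]
opening: 0.0241
grip_force: 28.0
```

Pivot seated (13.7 N at TCP 298). Now release.

Request:
arm_command([
  [0,0,0],
  [0,0,0],
  [0,0,0],
  [0,0,0],
  [0,0,0],
], spin=[0,0,0,0,0], jaw=-0.25)

```text
time: 10.4
tool_pos: [0.4926, 0.0174, 0.2962]
tool_rot: [-3.142, 0.0, -2.955]
contact_force: [0.7, -0.4, 3.3]
opening: 0.0346
grip_force: 6.6
```

Request:
arm_command([
  [0,0,0],
  [0,0,0],
  [0,0,0],
  [0,0,0],
  [0,0,0],
  [0,0,0],
  [0,0,0],
], spin=[0,0,0,0,0,0,0], jaw=1)

```text
time: 11.1
tool_pos: [0.4925, 0.0174, 0.2963]
tool_rot: [3.141, 0.0, -2.955]
contact_force: [-0.1, 0.3, -0.1]
opening: 0.086
grip_force: 0.0
```

Request:
arm_command([
  [0,0,8],
  [0,0,15],
  [0,0,20],
  [0,0,20],
  [0,0,20],
  [0,0,20],
  [-1,20,0],
  [-4,30,0],
  [-4,30,0],
  [-4,30,0],
  [-4,30,0],
  [-4,30,0],
  [-4,30,0],
  [0,0,0],
], spin=[0,0,0,0,0,0,0,-5,-5,-5,-5,-5,-5,0])

```text
time: 12.5
tool_pos: [0.4668, 0.2201, 0.3998]
tool_rot: [3.14, 0.0, 2.806]
contact_force: [0.3, -0.3, 0.3]
opening: 0.0917
grip_force: 0.0
```

```bash
cat > chk.py <<'E'
from h import *
o=observe();print(o['tool_pos'],o['tool_rot'],o['time'])
import sys
t=np.array([493.,17.5])
for n in('scene','top'):
    c=read_camera(n);W=cloud(c)*1000
    q=W[...,:2]-t; a=np.radians(10.6);R=np.array([[np.cos(a),-np.sin(a)],[np.sin(a),np.cos(a)]]);q=q@R
    m=(np.abs(q[...,0])<34)&(np.abs(q[...,1])<40)&(W[...,2]>78)
    for lo in list(range(78,166,6)):
        s=m&(W[...,2]>=lo)&(W[...,2]<lo+6)
        if s.sum()>2: print(n,lo,s.sum(),W[s][:,2].max().round(1),'x',q[s][:,0].min().round(1),q[s][:,0].max().round(1),'y',np.percentile(q[s][:,1],[0,10,50,90,100]).round(1))
    # cell
    P=W[(W[...,2]>54)&(W[...,2]<75)&(np.hypot(W[...,0]-425.5,W[...,1]-371.5)<22)]
    if len(P)>9:
        r=cv2.minAreaRect(P[:,:2].astype(np.float32));print('cell',len(P),r,P.mean(0).round(1))
    if n=='scene':
        v0,u0=195,245;cr=c['img'][v0:v0+105,u0:u0+150]; save('pics/'+sys.argv[1],cv2.resize(np.clip(cr*1.8,0,255).astype(np.uint8),None,fx=5.3,fy=5.3,interpolation=cv2.INTER_CUBIC))
E
python3 chk.py placed.png
```

```text
[0.46676871 0.22008754 0.39980966] [3.14016785e+00 2.80353917e-05 2.80564005e+00] 12.5
scene 78 8 83.8 x -19.3 -6.3 y [-6.5 -3.8 -0.6  4.1  5.6]
scene 84 20 89.9 x -11.8 -0.1 y [-17.2 -16.6  -5.1   2.8   5.9]
scene 90 38 95.9 x -10.5 4.6 y [-17.5 -14.6  -4.6   5.3   8.8]
scene 96 26 101.4 x -9.0 1.4 y [-17.2 -15.3  -5.8   6.7   9.1]
scene 102 13 107.7 x -12.3 0.1 y [-8.9 -8.5  1.   6.9  7.2]
scene 108 33 113.8 x -12.3 12.4 y [-13.   -8.6  -1.9   6.3   8. ]
scene 114 43 118.8 x -11.5 7.8 y [-13.2  -9.3   1.7  10.9  14.7]
scene 120 17 126.0 x -12.2 6.0 y [-15.  -13.5  12.2  13.9  14.1]
scene 126 13 131.8 x -10.9 7.7 y [-16.3 -14.9  13.6  14.3  14.8]
scene 132 19 137.3 x -11.3 7.8 y [-18.1 -17.6  14.4  16.1  17.8]
scene 138 14 144.0 x -12.3 6.6 y [-18.9 -18.   16.4  16.8  17.9]
scene 144 17 149.9 x -11.0 9.0 y [-20.7 -20.5  16.9  18.1  20.9]
scene 150 18 152.7 x -11.0 8.8 y [-20.9 -20.5  17.8  19.8  20.6]
cell 57 ((424.879150390625, 372.3309631347656), (25.411325454711914, 14.060098648071289), 16.76974868774414) [423.7 370.2  60.6]
top 78 7 83.0 x -25.0 28.3 y [-1.1  0.   1.2  3.4  6. ]
top 84 3 87.6 x -9.2 -7.2 y [-10.5  -8.    1.7   3.7   4.2]
top 90 6 94.9 x -8.2 -4.8 y [-12.3 -12.2  -2.5   3.7   4.9]
top 102 9 107.8 x -12.0 11.9 y [-6.3 -6.3 -5.4  3.1  3.3]
top 108 40 113.9 x -12.4 10.9 y [-12.1  -6.2   0.7   6.4   9.1]
top 114 29 120.0 x -10.5 7.1 y [-11.7 -11.   -6.2   9.3  12.3]
top 120 13 126.0 x -9.9 9.2 y [-13.4 -13.1 -12.1  12.3  12.5]
top 126 13 131.9 x -9.4 8.3 y [-14.6 -14.3 -13.   13.7  13.8]
top 132 9 138.0 x -9.4 9.6 y [-17.5 -16.2 -15.4 -14.3 -13.8]
top 138 11 143.9 x -7.9 10.3 y [-17.9 -17.8 -16.6 -15.1  16.8]
top 144 19 149.8 x -9.3 9.2 y [-21.2 -19.5 -16.5  19.9  20.2]
top 150 18 155.7 x -9.4 10.3 y [-21.  -20.5 -17.9  20.4  20.7]
cell 58 ((425.7778015136719, 371.4358825683594), (23.312047958374023, 13.841054916381836), 14.743861198425293) [425.8 371.   62. ]
```

View pics/placed.png

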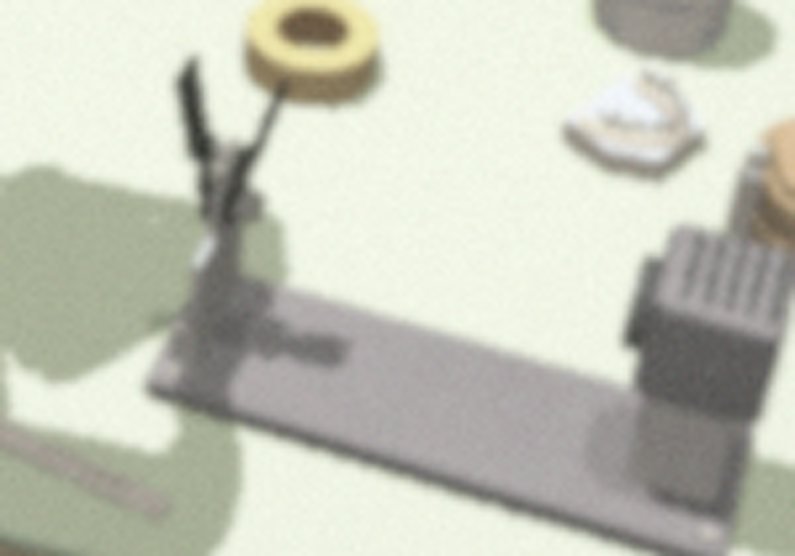

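The clip sits upright and symmetric on the tab: paddle tops at crop (190,65) and (285,90), sensor to the lamp side, pivot at about z 111. Now the cell.

Request:
arm_command([
  [-4,15,0],
  [-4,15,0],
  [-4,15,0],
  [-4,15,0],
  [-4,15,0],
  [-4,15,0],
  [-4,15,0],
  [-4,15,0],
  [-4,15,0],
  [-5,16.5,0],
  [0,0,0],
  [0,0,-25],
  [0,0,-25],
  [0,0,-25],
  [0,0,-25],
  [0,0,-25],
  [0,0,0],
  [0,0,0],
], spin=[-5.4,-5.4,-5.4,-5.4,-5.4,-5.4,-5.4,-5.4,-5.4,-5.3,0,0,0,0,0,0,0,0])

```text
time: 14.4
tool_pos: [0.4272, 0.3681, 0.2747]
tool_rot: [-3.141, 0.0, 1.864]
contact_force: [-0.2, 0.4, 0.3]
opening: 0.0919
grip_force: 0.0
```

Request:
arm_command([
  [-1.7,3.5,0],
  [0,0,0],
  [0,0,-15],
  [0,0,-15],
  [0,0,-12],
  [0,0,-12],
  [0,0,-9],
  [0,0,-5],
  [0,0,0],
  [0,0,0],
], spin=[0,0,0,0,0,0,0,0,0,0])

```text
time: 15.4
tool_pos: [0.425, 0.3725, 0.2065]
tool_rot: [3.141, -0.0, 1.863]
contact_force: [-0.3, -0.2, 0.1]
opening: 0.0917
grip_force: 0.0
```

Request:
arm_command([
  [0,0,0],
  [0,0,0],
  [0,0,0],
  [0,0,0],
  [0,0,0],
  [0,0,0],
  [0,0,0],
  [0,0,0],
  [0,0,0],
  [0,0,0],
  [0,0,0],
  [0,0,0],
  [0,0,0],
  [0,0,0],
], spin=[0,0,0,0,0,0,0,0,0,0,0,0,0,0], jaw=-1, squeeze=15)

```text
time: 16.8
tool_pos: [0.4251, 0.3725, 0.2064]
tool_rot: [3.141, -0.0, 1.863]
contact_force: [1.9, 0.7, -0.1]
opening: 0.0242
grip_force: 15.0
```

Request:
arm_command([
  [0,0,2],
  [0,0,4],
  [0,0,6],
  [0,0,10],
  [0,0,15],
  [0,0,20],
  [0,0,20],
  [0,0,20],
  [0,0,20],
  [0,0,20],
  [0,0,15],
  [0,0,8],
  [0,0,0],
  [0,0,0],
  [0,0,0],
], spin=[0,0,0,0,0,0,0,0,0,0,0,0,0,0,0])

```text
time: 18.3
tool_pos: [0.4245, 0.3723, 0.3652]
tool_rot: [-3.139, 0.001, 1.863]
contact_force: [0.2, -0.3, -0.8]
opening: 0.0241
grip_force: 15.0
```

```bash
cat > cellm.py <<'E'
from h import *
o=observe();t=o['tool_pos']*1000;print(t,o['tool_rot'],o['opening'],o['time'])
a=o['tool_rot'][2]-np.pi/2;print('yaw',np.degrees(a));R=np.array([[np.cos(a),-np.sin(a)],[np.sin(a),np.cos(a)]])
for n in('scene','top'):
    c=read_camera(n);W=cloud(c)*1000
    q=(W[...,:2]-t[:2])@R; z=W[...,2]-t[2]+178
    m=(np.abs(q[...,0])<45)&(np.abs(q[...,1])<25)&(z>-40)&(z<30)
    for lo in range(-40,24,6):
        s=m&(z>=lo)&(z<lo+6)
        if s.sum()>2: print(n,lo,s.sum(),z[s].min().round(1),'x',np.percentile(q[s][:,0],[0,10,50,90,100]).round(1),'y',np.percentile(q[s][:,1],[0,10,50,90,100]).round(1))
    v,u=np.where(m)
    if len(u) and n=='scene': print(u.min(),u.max(),v.min(),v.max())
E
python3 cellm.py
```

```text
[424.54256146 372.28175423 365.19320846] [-3.13937271e+00  6.33969032e-04  1.86342205e+00] 0.024062408800528234 18.3
yaw 16.766219094165688
scene -22 17 -21.2 x [-15.5 -13.9 -10.2   4.    7.6] y [-8.2 -7.9 -4.8  3.9  4.2]
scene -16 22 -15.5 x [-14.5 -13.5 -11.1   4.8   8.1] y [-8.2 -7.3 -5.6  1.4  5.1]
scene -10 26 -9.8 x [-15.1 -14.2 -10.9   5.4   7.8] y [-8.2 -6.9 -5.3  4.   6.7]
scene -4 14 -3.7 x [-18.1 -16.    0.2  10.2  13.3] y [-10.   -8.6  -6.4  -2.    5.4]
scene 2 30 2.3 x [-23.9 -21.7   2.4  14.6  19.9] y [-10.7 -10.   -7.8  -3.7  10.2]
scene 8 40 8.1 x [-30.1 -28.7  -6.5  17.9  24.2] y [-12.1 -10.6  -6.9  -0.7   8.8]
scene 14 49 14.3 x [-32.9 -31.7 -18.6  19.2  29.3] y [-11.4 -10.5  -7.2   5.7  10.6]
scene 20 54 20.1 x [-32.4 -31.3 -18.   16.   27.3] y [-11.6 -10.1  -7.7   3.1  11.6]
128 149 143 168
```

Cell gripped: 24 mm opening, underside about 20.5 mm below the fingertips. Carry it high over the clip to the beam middle (509, −65).

Request:
arm_command([
  [0,0,12],
  [0,0,15],
  [0,0,13],
  [2,-10,0],
  [4,-20,0],
  [5,-25,0],
  [5,-25,0],
  [5,-25,0],
  [5,-25,0],
  [5,-25,0],
  [5,-25,0],
  [5,-25,0],
  [5,-25,0],
  [5,-25,0],
  [5,-25,0],
  [5,-25,0],
  [5,-25,0],
  [5,-25,0],
  [5,-25,0],
  [4,-20,0],
], spin=[0,0,0,-0.4,-0.4,-0.4,-0.4,-0.4,-0.4,-0.4,-0.4,-0.4,-0.4,-0.4,-0.4,-0.4,-0.4,-0.2,0,0])

```text
time: 20.4
tool_pos: [0.5045, -0.0294, 0.4059]
tool_rot: [-3.141, 0.0, 1.761]
contact_force: [0.1, 0.6, -0.7]
opening: 0.0237
grip_force: 15.0
```

Request:
arm_command([
  [4,-20,0],
  [3,-13,0],
  [0,0,0],
  [0,0,0],
  [0,0,0],
], spin=[0,0,0,0,0])

```text
time: 20.9
tool_pos: [0.5116, -0.0598, 0.4062]
tool_rot: [-3.141, -0.0, 1.763]
contact_force: [0.1, 0.9, -0.2]
opening: 0.0236
grip_force: 15.0
```

Request:
arm_command([
  [-2.6,-4.8,0],
  [0,0,-10],
  [0,0,-15],
  [0,0,-18],
  [0,0,-18],
  [0,0,-18],
  [0,0,-18],
  [0,0,-15],
  [0,0,-12],
  [0,0,-10],
  [0,0,-5],
  [0,0,-2],
  [0,0,0],
  [0,0,0],
  [0,0,0],
  [0,0,0],
], spin=[-0.4,0,0,0,0,0,0,0,0,0,0,0,0,0,0,0])

```text
time: 22.5
tool_pos: [0.5093, -0.0654, 0.2656]
tool_rot: [3.141, 0.0, 1.755]
contact_force: [-0.6, -1.1, -0.4]
opening: 0.0239
grip_force: 15.0
```

```bash
python3 cellm.py; python3 chk.py final.png|grep scene
```

```text
[509.31331252 -65.40927835 265.61608734] [3.14079239e+00 3.80446137e-04 1.75516594e+00] 0.023939226790249644 22.5
yaw 10.563600481005286
scene -22 11 -19.9 x [-13.8 -12.4 -10.7  -2.    3.9] y [-8.1 -8.  -5.   0.9  3.5]
scene -16 9 -15.9 x [-13.2 -13.  -12.1 -11.  -10.8] y [-7.5 -7.1 -0.8  3.7  4.1]
scene -10 16 -9.8 x [-14.7 -14.  -11.7 -10.9 -10.2] y [-8.4 -6.6 -1.8  4.2  5.2]
320 327 247 253
scene 78 9 83.8 x -9.7 2.5 y [-16.5  -8.3  -0.1   4.    5.6]
scene 84 18 89.7 x -10.7 0.8 y [-16.8 -15.5  -5.1   1.5   5.6]
scene 90 40 95.9 x -11.4 2.1 y [-17.9 -15.7  -5.3   5.4   8.5]
scene 96 22 102.0 x -11.7 1.7 y [-16.4 -11.1  -2.1   6.5   9.1]
scene 102 14 107.1 x -12.0 0.2 y [-9.1 -8.7 -1.3  7.1  7.5]
scene 108 42 113.9 x -13.4 11.4 y [-13.2  -8.1  -1.2   7.4  11.4]
scene 114 36 119.7 x -12.2 7.6 y [-13.8 -10.1   2.2  11.1  14.6]
scene 120 14 125.8 x -10.5 6.1 y [-15.  -13.   12.4  13.6  15.3]
scene 126 18 131.5 x -11.5 10.3 y [-16.9 -15.2  13.5  14.9  15.6]
scene 132 14 137.3 x -9.5 9.6 y [-18.6 -18.4  14.4  15.4  17.9]
scene 138 17 143.7 x -10.4 9.4 y [-19.5 -18.4  16.4  17.6  17.7]
scene 144 17 149.7 x -11.1 10.8 y [-20.9 -20.5  17.5  19.9  20.9]
scene 150 16 153.1 x -9.6 9.1 y [-21.7 -20.9 -18.8  19.7  20.6]
```

View pics/final.png

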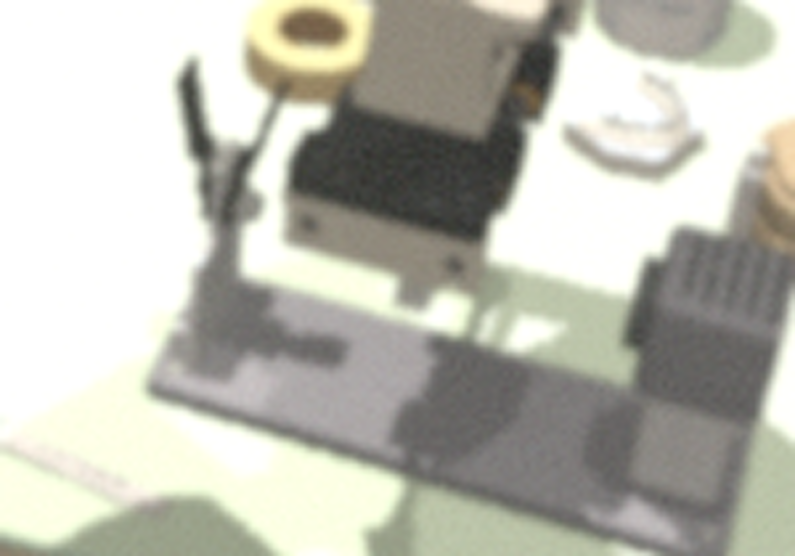

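The clip is unchanged on its tab. The cell's lower end shows below the gripper at crop (412,290), midway along the bench and clear of everything. Handing in.

```bash
python3 -c "
from cell import *
print(hand_in())"
```

```text
the job is handed in; nothing more can be done
None
```

The clip is on the screen's tab, upright with its sensor facing the lamp and its pivot about 6 mm above the edge; the cell is held still in the light path at (509, −65, 94.5) mm; I handed the job in at about 23 s, and no verdict came back.

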